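# Load the curing pot and set its timer to the index

### The job

Take the round, ball-shaped print from the build plate and lower it gently into the steel pot of the curing station so that it stands upright on the pot's floor: do not drop it in. Then turn the timer dial clockwise (a push on its fin is enough) until the pointer lines up with the aluminium index tab, and leave it there. Leave the other prints and things where they are.

Things in the scene. Friction and masses are not known exactly. Their poses are not given: they have to be found in the camera images.
- ball_print: White plastic print to be cured (about 100 g): a ball-shaped head 64 mm across and 59 mm high with a flat foot 36 mm across, and on it an upright round stem 20 mm in diameter from 58 to 112 mm height. It stands upright on the build plate. Origin: centre of the flat foot; z runs up the stem.
- ball_stem (a point): Point on the ball print's stem axis where to grip it, 88 mm above its foot.
- cone_print: Bystander: print of the same white plastic with the same stem but a cone-shaped head 66 mm across. Origin: centre of its underside.
- cube_print: Bystander: print of the same white plastic with the same stem but a cube head 56 mm wide. Origin: centre of its underside. The three prints stand in a row about 95 mm apart, in any order; all are 112 mm tall.
- plate: Fixed dark steel build plate lying on the table, 160 (x) x 280 (y) x 5 mm thick, on which the three prints stand. Origin: centre of its underside.
- station: Fixed curing station: black base plate 200 (x) x 400 (y) x 20 mm. On its -y half stands the open steel pot, on its +y half a grey timer block 190 x 190 mm with its top 90 mm above the table, carrying the flat dial. Origin: centre of the underside, z up.
- pot_floor (a point): Centre of the pot's inner floor, 26 mm above the table. The pot is round, inside diameter 150 mm, wall 5 mm, 94 mm deep inside.
- pot_rim (a point): Centre of the pot's open mouth, at rim height, 120 mm above the table.
- dial_axis (a point): Point on the dial's vertical axis of rotation, at the top of the dial disc (102 mm above the table).
- dial (a joint): Dial angle in rad, growing clockwise seen from above; stops at 0 and 3.6. The black dial disc is 124 mm in diameter and carries one upright radial fin, pushed to turn it. The dial turns stiffly (0.14 N m, about 3 N when pushed 48 mm from the axis) and stays where it is left.
- dial_tip (a point): Pointer's end: 70 mm from the dial axis in the direction of the fin, 100 mm above the table; it turns with the dial. The fin is black with a white line on top, 14 mm thick, runs from the axis out to 62 mm radius and stands from 102 to 137 mm above the table; a hub of 26 mm diameter is on the axis. A white nose at its rim is the pointer.
- index_tip (a point): Point of the fixed aluminium index tab on the timer block, 70 mm from the dial axis, 100 mm above the table. The tab is 12 mm wide, 8 mm high, lies outside the disc from 71 to 95 mm radius, top 98 mm above the table. The pointer is set when dial_tip comes over this point; at the start it stands 0.6 to 3.0 rad anticlockwise of it.
- mug: Bystander: white mug, 80 mm in diameter, 95 mm high. Origin: centre of its underside.
- glue: Bystander: white bottle, 56 mm in diameter, 140 mm high. Origin: centre of its underside.
- scraper: Bystander: scraper lying flat, 200 mm long along its x. Origin: in its middle, on the table. A filament spool and a wrench lying far back are fixed.
There are look-alikes about, which are no part of the job. What is shaped like the ball_print but pink or red is not meant.

How it is judged (in metres and radians):
On the way, in this order (a step that is already met when the one before it is completed fails the run):
1. the ball print stands upright on the pot's floor, released (horizontal distance between ball_print and pot_floor below 0.06 m and z of ball_print in the frame of pot_floor between -0.006 and 0.006 m and angle between ball_print's own z axis and vertical below 0.15 rad and linear speed of ball_print below 0.03 m/s and contact force between ball_print and the fingers below 0.1 N), for 0.2 s.
2. the dial's pointer stands at the index tab (horizontal distance between dial_tip and index_tip below 0.006 m and velocity of joint dial between -0.03 and 0.03 rad/s), for 0.2 s.
At the end, for the whole second after the job is handed in: The ball print stands upright (within 0.15 rad) and at rest on the pot's floor, released, and the dial is at rest with its pointer tip within 6 mm (about 5 degrees) of the index tab's point (all of step 1 and all of step 2); the robot touches nothing.
It fails at once if the ball print is dropped or thrown into the pot (faster than 0.6 m/s inside it) (horizontal distance between ball_print and pot_floor below 0.075 m and z of ball_print in the frame of pot_floor below 0.094 m and linear speed of ball_print above 0.6 m/s).
It fails at once if the ball print strikes or is pressed on the station harder than 45 N (contact force between ball_print and station above 45 N).
It fails at once if a bystander is moved by more than 30 mm (distance of any of cone_print, cube_print, mug, glue, scraper from where it was at the start of the episode above 0.03 m).
It also fails if it takes over 56 s, if anything falls off the work surface, if the arm or the gripper's body presses on something with over 40 N, if the wrist force passes 120 N, or if a joint passes its speed limit or range.

### The arm

A 6-joint arm with a two-finger parallel gripper is mounted at the origin on the work surface. World frame = base frame: x ahead of the robot, y to its left, z up, the work surface at z = 0. Lengths are in mm, angles in rad, forces in N, time in s.
With the tool pointing down it reaches from about 350 to 975 mm from the base axis. Payload 7.1 kg.
Tool frame: the origin (TCP) lies at the very end of the fingers, on their centre line; the grasp point (between the pads) lies 19 mm behind it (ctrl.grasp_offset is the distance from the TCP to the grasp point, in mm); z points along the fingers, y is the line along which they close (so a half turn about z gives the same grasp; the last joint's range is limited). The gripper opens to 88 mm and grips with 3 to 60 N. Pads are 20 mm wide; open, the fingers measure 115 mm over their backs; the gripper's body (75 mm by 178 mm) begins 61 mm behind the grasp point.
Start: joints at [1.098, 0.423, 1.63, -0, 1.089, -0.019], TCP at [273.957, 561.74, 222.675] pointing down, gripper open.
Joint ranges: [-3, 3], [-0.9, 2.11], [0.09, 2.58], [-1.31, 4.45], [0.11, 2.69], [-2.54, 2.54]. Speed limits (rad/s): [2.39, 2.39, 3.01, 3.14, 3.14, 3.14].

### API

Orientations are given as a rotation vector (axis times angle).
In Python, from workcell import ctrl, viewer, ticket, models gives the robot as it stands.
- The arm moves only by the tool play_rows, never from a script. Its arguments are lists of equal length, an entry for each row: "dp": the shift along the world's x, y, z in mm, a list of three; "yaw": the turn about the world's z in degrees. In form: {"dp": [[tx, ty, tz], ...], "yaw": [yaw, ...]}. A call has 1 to 8 rows; each row shifts and turns the commanded pose from where the row before left it; what a row does not reach is not made up. A row lasts 1/12 s, in which the tool goes at most 41.7 mm and 7.16 degrees, less where a joint would pass 70% of its speed; a pose out of reach is approached as far as the arm can. A call is refused whole if a number of a shift passes 41.7 or a number of a turn 7.16, either way. A call with a gripper value outside its range is refused whole. "gripper" is the closure, from 0 (fully open) to 1 (shut), set as the call begins (left out, the last holds). The fingers move at their own pace and stop on an object; the grip force is fixed at half the most. Time passes only in rows, so rows that do not move let the fingers close. It gives the time, the measured TCP pose, the force, the opening and the grip force at its end, in the units of the state.
- ctrl.get_obs(): the state, without advancing time (a new reading comes with each control period).
- viewer.get_image(name): name is "side" or "top"; returns a dict with "pixels" (384x512x3 uint8, red, green, blue), "range_z" (384x512 float32, mm along the optical axis (not along the pixel's ray), 0 where there is no reading), "fx", "fy", "cx", "cy" (pixels), "T" (4x4, takes a point from camera to world coordinates). Camera axes: x right, y up, looking along -z (the intrinsics and any distortion apply to the point x, -y, -z); pixel columns grow to the right and rows downward; lengths in mm; the calibration is good to about 2 mm. A picture is of the moment at which its call begins.
- ticket.close_job(): hands the job in; it is judged then, once.
Trained networks look in a picture, given as the dict that the camera call returned (one of the last four; its "shot" number tells which), for a name from the list of things; names that differ only in an ending like _2 or _b are one class to them, and where a whole thing is asked for, a point or a joint stands for the part that bears it (a point fixed in the world has none). Each returns a list of dicts, best first, with "conf" (0 to 1); they miss things now and then, are a little off and sometimes report something else, mostly with a low value. They report only what shows in the picture. A call takes as long as a camera call. They do not tell look-alikes from the thing itself.
- models.look_for(picture, name): "bbox" ([centre column, centre row, width, height] in pixels, round what is visible of it).
- models.landmark_of(picture, name): "location" ([column, row] in pixels: a listed point, or the origin of a listed thing).
The state is a dict: "t": time; "qpos": joint angles; "qvel": joint speeds; "joint_torque": joint torques, N m; "ee_pos": TCP position; "orientation": TCP orientation; "ft_force": force on the tool from outside, world axes, zero at the start; "moment": the same for the moment, N m; "width": finger opening in mm; "grasp_force": force on a finger pad.
Only numpy, scipy, OpenCV 4.12 (cv2) and the standard library are available. Lean on these libraries where they do the work, as an engineer would, in place of code of your own. Each camera call takes 0.05 s, during which the arm holds its last target. There are 200 camera calls.

## Working session

There is one attempt and no reset: what is moved stays moved. The work goes in short steps, Python scripts to look and compute and a tool call to move; the robot and the scene stay as the last step left them, time stands still between calls to the robot, and variables do not carry over. Pictures are saved under pics/ and viewed, at most 10 in all, crops included, and the job is handed in when it is done.

Besides the shell and the picture viewer there is one more tool, called after "Call:" as name([rows], argument=value, ...), one row to a line, values as JSON. play_rows: Moves the arm, as the interface text tells. Its arguments: {"type":"object","properties":{"dp":{"type":"array"},"yaw":{"type":"array"},"gripper":{"type":"number"}},"required":["dp","yaw"]}

```bash
mkdir -p pics
cat > h.py <<'E'
import numpy as np, cv2
from workcell import ctrl, viewer, ticket, models
def shot(n,f=None):
    p=viewer.get_image(n)
    if f: cv2.imwrite('pics/'+f,cv2.cvtColor(p['pixels'],cv2.COLOR_RGB2BGR))
    return p
def ray(p,c,r):
    d=np.array([(c-p['cx'])/p['fx'],-(r-p['cy'])/p['fy'],-1.]);T=np.array(p['T']);return T[:3,3],T[:3,:3]@d
def atz(p,c,r,z):
    o,d=ray(p,c,r);return o+d*(z-o[2])/d[2]
def dep(p,c,r):
    o,d=ray(p,c,r);return o+d*float(p['range_z'][int(round(r)),int(round(c))])
def cloud(p):
    z=p['range_z'];r,c=np.mgrid[:z.shape[0],:z.shape[1]]
    d=np.stack([(c-p['cx'])/p['fx']*z,-(r-p['cy'])/p['fy']*z,-z],-1);T=np.array(p['T']);return d@T[:3,:3].T+T[:3,3]
E
python3 - <<'E'
from h import *
np.set_printoptions(precision=1,suppress=True)
a=shot('top','top0.png');b=shot('side','side0.png')
cv2.imwrite('pics/both0.png',cv2.resize(cv2.cvtColor(np.hstack([a['pixels'],b['pixels']]),cv2.COLOR_RGB2BGR),(800,300)))
Z=dict(ball_stem=93,pot_floor=26,pot_rim=120,dial_axis=102,dial_tip=100,index_tip=100,ball_print=5,cone_print=5,cube_print=5)
for nm,p in(('top',a),('side',b)):
  print(nm,p['T'][:3,3],[k for k in p])
  for k,z in Z.items():
    print(k,[(np.array(l['location']),round(l['conf'],2),atz(p,*l['location'],z)) for l in models.landmark_of(p,k)[:3]])
print(ctrl.get_obs())
E
```

```text
top [ 399.6    6.4 1439.3] ['pixels', 'range_z', 'fx', 'fy', 'cx', 'cy', 'T', 'shot']
ball_stem [(array([409.2, 171.8]), 0.88, array([ 599.9, -483.6,   93. ])), (array([374. , 201.6]), 0.78, array([ 502.3, -364.9,   93. ])), (array([411. , 208.7]), 0.6, array([ 478.7, -484.6,   93. ]))]
pot_floor [(array([315.9, 187. ]), 0.72, array([ 558.4, -185.6,   26. ])), (array([241. , 193.8]), 0.68, array([535.9,  71.3,  26. ]))]
pot_rim [(array([239.6, 187.3]), 0.93, array([547.7,  71.5, 120. ]))]
dial_axis [(array([152.5, 179. ]), 0.65, array([577.9, 355.4, 102. ])), (array([174.3, 189.4]), 0.6, array([543.7, 284. , 102. ])), (array([289.1, 137.1]), 0.46, array([715.2, -90.1, 102. ]))]
dial_tip [(array([153.4, 204. ]), 0.61, array([496.7, 351.2, 100. ]))]
index_tip [(array([153.8, 177.9]), 0.43, array([581.8, 351.8, 100. ]))]
ball_print [(array([399.4, 208.5]), 0.75, array([ 484.7, -476.5,    5. ])), (array([402.1, 176.6]), 0.75, array([ 596.2, -490.2,    5. ])), (array([382.8, 253.7]), 0.67, array([ 330. , -413.7,    5. ]))]
cone_print [(array([339.5, 189.9]), 0.55, array([ 550.3, -270.4,  
[... 883 characters left out ...]
.7]), 0.73, array([ 478.5, -471.3,    5. ])), (array([268.5, 127.8]), 0.72, array([ 608.9, -498.8,    5. ])), (array([330.8, 145.3]), 0.71, array([ 334.5, -420.5,    5. ]))]
cone_print [(array([274.4, 159.9]), 0.47, array([ 544.9, -269. ,    5. ]))]
cube_print [(array([266.4, 170.3]), 0.65, array([ 563.7, -194.7,    5. ]))]
{'t': 1.0, 'qpos': array([ 1.1,  0.4,  1.6, -0. ,  1.1, -0. ]), 'qvel': array([-0.,  0., -0.,  0.,  0.,  0.]), 'joint_torque': array([ -0. , -54.5, -27.4,   0.1,   0. ,  -0. ]), 'ee_pos': array([273.9, 561.8, 222.7]), 'orientation': array([0.7, 3.1, 0. ]), 'ft_force': array([0.7, 0.2, 0.2]), 'moment': array([ 0.,  0., -0.]), 'grasp_force': 0.0, 'width': 87.54059586515307}
```

View pics/top0.png

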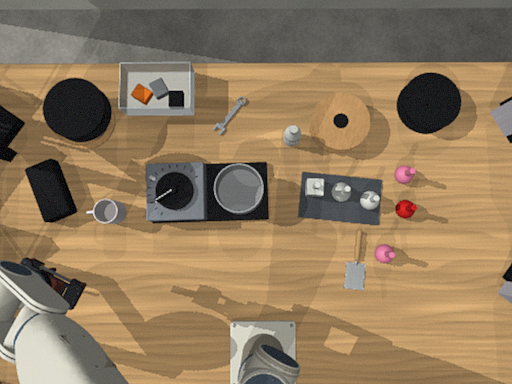

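View pics/side0.png

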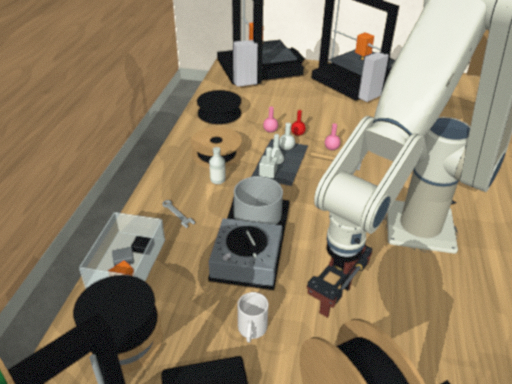

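The plate at top (300-382, 172-223) holds three white prints: a cube at (316,187), one at (341,191) and one at (370,200). The pink and red look-alikes are at (404,175), (405,209) and (384,254). I expect the ball to be the one at (370,200), so I'll check it and the dial in an enlarged crop.

Run:
```python
from h import *
np.set_printoptions(precision=1,suppress=True)
a=shot('top');b=shot('side')
f=lambda p,x,y,w,h:cv2.resize(cv2.cvtColor(p['pixels'],cv2.COLOR_RGB2BGR)[y:y+h,x:x+w],(400,300),interpolation=cv2.INTER_CUBIC)
cv2.imwrite('pics/c1.png',np.vstack([np.hstack([f(a,300,165,88,66),f(b,250,110,80,60)]),np.hstack([f(a,140,158,80,60),f(b,205,215,80,60)])]))
P=cloud(a);z=P[...,2]
def stat(m): q=P[m];return len(q),np.median(q,0),q.min(0),q.max(0)
# stem tops
X=P[...,0];Y=P[...,1]
m=(z>95)&(z<130)&(X>400)&(X<700)&(Y<-120)&(Y>-450)
n,l,s,c=cv2.connectedComponentsWithStats(m.astype(np.uint8))
for i in range(1,n):
  if s[i,4]>3: q=P[l==i];print('stem',c[i],s[i,4],q.mean(0),q.min(0),q.max(0))
# plate/station outlines
for nm,lo,hi,r in(('base',12,28,(400,700,-50,420)),('block',80,96,(400,700,150,420)),('rim',110,130,(400,700,-50,170)),('disc',99,108,(400,700,150,420)),('fin',125,145,(400,700,150,420)),('plate',2,9,(400,700,-460,-100))):
  m=(z>lo)&(z<hi)&(X>r[0])&(X<r[1])&(Y>r[2])&(Y<r[3])
  q=P[m][:,:2].astype(np.float32);print(nm,len(q),cv2.minAreaRect(q),cv2.minEnclosingCircle(q))
print(models.landmark_of(a,'ball_stem')[:5])
```

```text
stem [316.5 184.2] 36 [ 557.4 -175.6  115.4] [ 548.6 -186.2   95.7] [ 567.7 -166.7  126. ]
stem [346.2 188.1] 36 [ 544.7 -271.   114.3] [ 536.1 -280.1  100.3] [ 554.8 -262.5  121.5]
stem [374.6 197.5] 41 [ 513.8 -361.6  113.2] [ 505.6 -372.5   96. ] [ 523.  -353.5  121.6]
base 2620 ((563.7656860351562, 180.796875), (236.16542053222656, 396.1794738769531), 1.6897966861724854) ((551.5433349609375, 182.0863800048828), 222.4447784423828)
block 2136 ((543.3746337890625, 265.79217529296875), (190.0560302734375, 232.38990783691406), 1.863074779510498) ((543.4742431640625, 282.36151123046875), 133.9333953857422)
rim 264 ((547.9647827148438, 76.79425048828125), (157.56451416015625, 157.02365112304688), 46.51839065551758) ((548.7909545898438, 76.96470642089844), 79.98442840576172)
disc 859 ((536.8902587890625, 272.449951171875), (217.65615844726562, 122.28784942626953), 67.90924072265625) ((567.9051513671875, 259.86187744140625), 110.43329620361328)
fin 135 ((526.9024658203125, 305.6569519042969), (24.94312858581543, 73.94406127929688), 38.26076889038086) ((529.2758178710938, 307.3561706542969), 37.10844802856445)
plate 3722 ((550.0265502929688, -280.39599609375), (359.39501953125, 297.95953369140625), 89.77650451660156) ((549.89599609375, -282.8968200683594), 230.17776489257812)
[{'location': [374.9, 200.0], 'conf': 0.65}, {'location': [408.4, 172.6], 'conf': 0.61}, {'location': [388.1, 255.2], 'conf': 0.58}, {'location': [412.5, 208.3], 'conf': 0.51}]
```

View pics/c1.png

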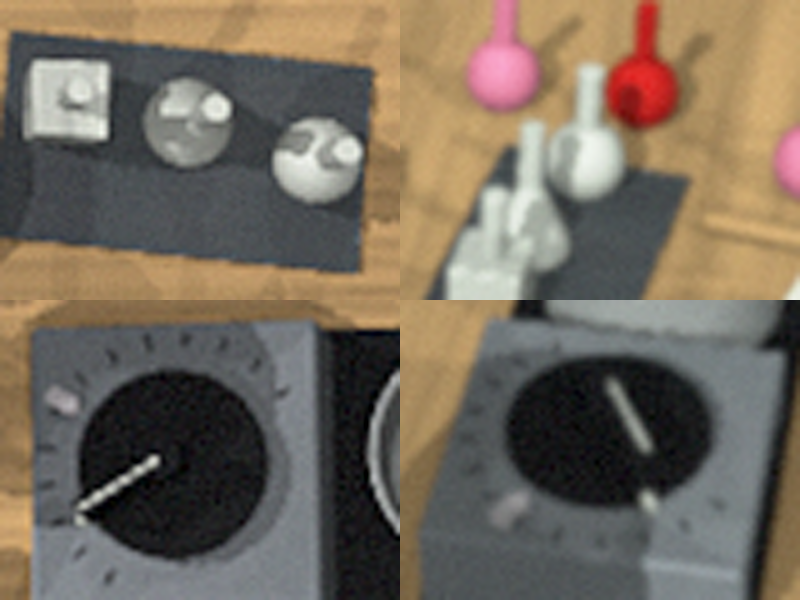

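The crop confirms it. The white print at top (370,200), rightmost on the plate, has a smooth round head and a stem. The middle one is the cone and the left one the cube, and the pink and red ones are off the plate. On the dial, the pointer nose is at about (156,202) and the tab at (152.4,178), with the disc centre at (174.8,191).

Run:
```python
from h import *
from scipy.spatial.transform import Rotation as R
np.set_printoptions(precision=2,suppress=True)
a=shot('top');b=shot('side')
print('stem top', atz(a,376.1,197.8,117), 'side', atz(b,250+193/5,110+68/5,117))
def circ(p,m,z):
    cs,_=cv2.findContours(m.astype(np.uint8),cv2.RETR_EXTERNAL,cv2.CHAIN_APPROX_NONE);c=max(cs,key=cv2.contourArea);(x,y),_,_=cv2.fitEllipse(c);return (x,y),atz(p,x,y,z)
for p,(x0,x1,y0,y1),nm in((a,(147,205,165,218),'top'),(b,(215,280,222,265),'side')):
    v=p['pixels'].max(2).astype(int);m=np.zeros(v.shape,bool);m[y0:y1,x0:x1]=v[y0:y1,x0:x1]<60
    m=cv2.morphologyEx(m.astype(np.uint8),cv2.MORPH_OPEN,np.ones((3,3)))
    m=cv2.morphologyEx(m,cv2.MORPH_CLOSE,np.ones((7,7)))
    print(nm,'disc',circ(p,m,102),m.sum())
for nm,ax in(('pre',np.array([539,284])),):
  t=atz(a,152.4,178.2,98)[:2];n=atz(a,156,201.8,100)[:2]
  t2=atz(b,205+512/5,215+208/5,98)[:2];n2=atz(b,205+249/5,215+203/5,100)[:2]
  t2=atz(b,205+112/5,215+208/5,98)[:2]
  for q in(t,n,t2,n2): d=q-ax;print(q,np.hypot(*d),np.degrees(np.arctan2(d[1],d[0])))
P=cloud(a);z=P[...,2];X=P[...,0];Y=P[...,1]
for lo,hi,r in((112,130,(440,660,-30,165)),):
  m=(z>lo)&(z<hi)&(X>r[0])&(X<r[1])&(Y>r[2])&(Y<r[3]);print('rim',circ(a,m,120))
print('T',R.from_rotvec(ctrl.get_obs()['orientation']).as_matrix())
```

```text
stem top [ 512.64 -365.42  117.  ] side [ 508.77 -368.04  117.  ]
top disc ((174.2767333984375, 190.2874298095703), array([540.79, 284.03, 102.  ])) 1105
side disc ((245.9552764892578, 240.67550659179688), array([541.04, 290.36, 102.  ])) 1017
[581.1  356.84] 84.13279730692905 59.973851530077184
[503.76 342.91] 68.64604710481508 120.89172708848379
[580.53 360.43] 86.98319928956855 61.481482366520254
[504.03 342.5 ] 68.15654424520267 120.87034565508831
rim ((237.86805725097656, 187.21043395996094), array([548.04,  77.02, 120.  ]))
T [[-0.9   0.44 -0.  ]
 [ 0.44  0.9  -0.  ]
 [ 0.   -0.   -1.  ]]
```

Call:
play_rows([
  [10,-38.5,0],
  [10,-38.5,0],
  [10,-38.5,0],
  [10,-38.5,0],
  [10,-38.5,0],
  [10,-38.5,0],
  [10,-38.5,0],
  [10,-38.5,0],
], yaw=[-4,-4,-4,-4,-4,-4,-4,-4], gripper=0)

```text
t: 1.92
ee_pos: [354.0, 252.1, 222.9]
orientation: [1.527, 2.745, 0.001]
ft_force: [1.1, -0.0, 0.2]
width: 87.4
grasp_force: 0.0
```

Call:
play_rows([
  [10,-38.5,0],
  [10,-38.5,0],
  [10,-38.5,0],
  [10,-38.5,0],
  [10,-38.5,0],
  [10,-38.5,0],
  [10,-38.5,0],
  [10,-38.5,0],
], yaw=[-4,-4,-4,-4,-4,-4,-4,-4])

```text
t: 2.58
ee_pos: [434.2, -56.3, 223.0]
orientation: [2.225, 2.217, 0.001]
ft_force: [1.0, 0.4, 0.3]
width: 87.7
grasp_force: 0.0
```

Call:
play_rows([
  [10,-38.5,0],
  [10,-38.5,0],
  [10,-38.5,0],
  [10,-38.5,0],
  [10,-38.5,0],
  [10,-38.5,0],
  [10,-38.5,0],
  [0,0,0],
], yaw=[-4,-4,-4,-4,-4,-4,-4,0])

```text
t: 3.25
ee_pos: [505.7, -330.2, 223.0]
orientation: [2.695, 1.606, 0.001]
ft_force: [-0.4, 0.0, 0.2]
width: 88.0
grasp_force: 0.0
```

Call:
play_rows([
  [5,-37,0],
  [0,0,-20],
  [0,0,-30],
  [0,0,-30],
  [0,0,-30],
  [0,0,-20],
  [0,0,-19],
  [0,0,0],
], yaw=[0,0,0,0,0,0,0,0])

```text
t: 3.92
ee_pos: [506.7, -358.9, 69.8]
orientation: [-2.687, -1.615, 0.004]
ft_force: [-1.4, 0.6, -0.4]
width: 87.5
grasp_force: 0.0
```

Run:
```python
from h import *
a=shot('top');b=shot('side')
f=lambda p,x,y,w,h:cv2.resize(cv2.cvtColor(p['pixels'],cv2.COLOR_RGB2BGR)[y:y+h,x:x+w],(400,300),interpolation=cv2.INTER_CUBIC)
cv2.imwrite('pics/c2.png',np.hstack([f(a,320,155,88,66),f(b,250,90,80,60)]))
print(ctrl.get_obs()['ee_pos'])
```

```text
[ 508.73136941 -360.40054981   73.44540972]
```

View pics/c2.png

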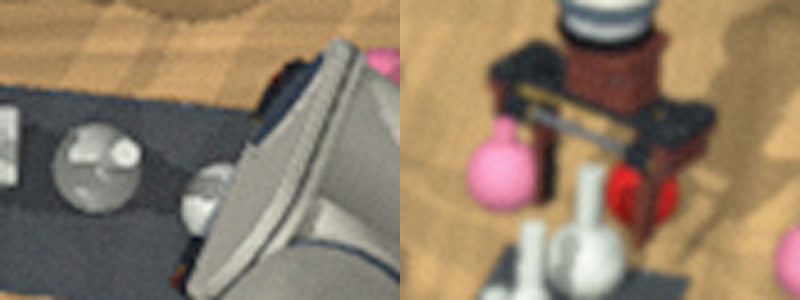

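The side view shows the ball's stem between the fingers at about (590,190), roughly centred. I'll shift slightly and close.

Call:
play_rows([
  [2,-4,0],
  [0,0,0],
], yaw=[0,0])

```text
t: 4.18
ee_pos: [512.4, -366.1, 75.5]
orientation: [2.69, 1.616, 0.002]
ft_force: [0.1, 0.6, -0.2]
width: 87.6
grasp_force: 0.0
```

Call:
play_rows([
  [0,0,0],
  [0,0,0],
  [0,0,0],
  [0,0,0],
  [0,0,0],
  [0,0,0],
  [0,0,0],
  [0,0,0],
], yaw=[0,0,0,0,0,0,0,0], gripper=1)

```text
t: 4.85
ee_pos: [510.9, -364.7, 73.6]
orientation: [-2.693, -1.618, 0.0]
ft_force: [1.3, -0.3, -0.6]
width: 38.0
grasp_force: 0.0
```

Call:
play_rows([
  [0,0,0],
  [0,0,0],
  [0,0,0],
  [0,0,0],
  [0,0,0],
  [0,0,0],
  [0,0,0],
], yaw=[0,0,0,0,0,0,0])

```text
t: 5.43
ee_pos: [510.9, -364.7, 73.5]
orientation: [-2.693, -1.618, 0.0]
ft_force: [-0.2, 0.4, -1.1]
width: 19.6
grasp_force: 30.0
```

Call:
play_rows([
  [0,0,5],
  [0,0,15],
  [0,0,30],
  [0,0,35],
  [0,0,35],
  [0,0,25],
  [0,0,10],
  [0,0,0],
], yaw=[0,0,0,0,0,0,0,0])

```text
t: 6.1
ee_pos: [512.2, -365.7, 231.8]
orientation: [2.689, 1.615, 0.003]
ft_force: [0.9, 0.0, -1.6]
width: 19.6
grasp_force: 30.0
```

Call:
play_rows([
  [1,10,0],
  [2,20,0],
  [2,29,0],
  [2,29,0],
  [2,29,0],
  [2,29,0],
  [2,29,0],
  [2,29,0],
], yaw=[2,2,2.5,2.5,2.5,2.5,2.5,2.5])

```text
t: 6.77
ee_pos: [524.1, -158.2, 225.8]
orientation: [-2.382, -2.042, 0.004]
ft_force: [-0.2, -1.0, -1.6]
width: 19.5
grasp_force: 30.0
```

Call:
play_rows([
  [2,29,0],
  [2,29,0],
  [2,29,0],
  [2,29,0],
  [2,29,0],
  [2,29,0],
  [2,29,0],
  [2,20,0],
], yaw=[2.5,2.5,2.5,2.5,2.5,2.5,2.5,2.5])

```text
t: 7.43
ee_pos: [539.8, 64.9, 226.0]
orientation: [-1.99, -2.426, 0.005]
ft_force: [-1.0, -0.5, -2.1]
width: 19.3
grasp_force: 30.0
```

Call:
play_rows([
  [3,10,0],
  [2,2,0],
  [0,0,0],
  [0,0,0],
  [0,0,0],
], yaw=[0,0,0,0,0])

```text
t: 7.85
ee_pos: [546.7, 73.1, 228.2]
orientation: [-2.0, -2.422, 0.001]
ft_force: [0.4, 0.2, -1.0]
width: 19.3
grasp_force: 30.0
```

Run:
```python
from h import *
a=shot('top');b=shot('side')
f=lambda p,x,y,w,h:cv2.resize(cv2.cvtColor(p['pixels'],cv2.COLOR_RGB2BGR)[y:y+h,x:x+w],(400,300),interpolation=cv2.INTER_CUBIC)
cv2.imwrite('pics/c3.png',np.hstack([f(a,190,145,100,75),f(b,205,120,100,75)]))
print(ctrl.get_obs()['ee_pos'],ctrl.get_obs()['orientation'],ctrl.get_obs()['ft_force'])
```

```text
[546.80518577  73.20387415 228.52431675] [-2.00010582e+00 -2.42243798e+00  5.59386451e-04] [ 0.43902433 -0.39551605 -1.78094242]
```

View pics/c3.png

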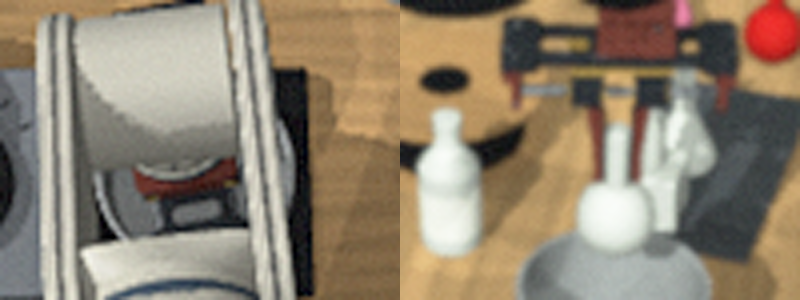

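The side view shows the ball held upright above the pot mouth, with the head at (615,215). I'll lower it slowly.

Call:
play_rows([
  [0,2,-10],
  [0,1,-20],
  [0,0,-25],
  [0,0,-25],
  [0,0,-20],
  [0,0,-12],
  [0,0,-8],
  [0,0,-4],
], yaw=[0,0,0,0,0,0,0,0])

```text
t: 8.62
ee_pos: [546.6, 77.0, 103.6]
orientation: [-1.998, -2.423, 0.001]
ft_force: [-0.8, -0.4, -1.2]
width: 19.7
grasp_force: 30.0
```

Call:
play_rows([
  [0,0,-3],
  [0,0,-2],
  [0,0,0],
  [0,0,0],
], yaw=[0,0,0,0])

```text
t: 8.95
ee_pos: [547.5, 77.3, 100.4]
orientation: [1.998, 2.423, 0.002]
ft_force: [0.8, -0.5, -1.2]
width: 19.4
grasp_force: 30.0
```

Call:
play_rows([
  [0,0,-1],
  [0,0,-1],
  [0,0,0],
  [0,0,0],
], yaw=[0,0,0,0])

```text
t: 9.28
ee_pos: [547.0, 77.2, 97.8]
orientation: [1.998, 2.424, 0.0]
ft_force: [0.2, 0.4, -1.3]
width: 19.7
grasp_force: 30.0
```

Not in contact yet.

Call:
play_rows([
  [0,0,-1],
  [0,0,-1],
  [0,0,0],
  [0,0,0],
], yaw=[0,0,0,0])

```text
t: 9.62
ee_pos: [546.9, 77.2, 95.6]
orientation: [-1.998, -2.424, 0.0]
ft_force: [-0.7, 0.0, -0.7]
width: 19.8
grasp_force: 30.0
```

Call:
play_rows([
  [0,0,-1],
  [0,0,0],
  [0,0,0],
], yaw=[0,0,0])

```text
t: 9.87
ee_pos: [546.9, 77.2, 94.6]
orientation: [-1.998, -2.424, 0.0]
ft_force: [-0.4, 0.0, -2.1]
width: 19.7
grasp_force: 30.0
```

Call:
play_rows([
  [0,0,-0.7],
  [0,0,0],
  [0,0,0],
], yaw=[0,0,0])

```text
t: 10.12
ee_pos: [547.1, 77.3, 94.4]
orientation: [1.998, 2.424, 0.0]
ft_force: [-2.2, 0.5, 5.1]
width: 19.8
grasp_force: 30.0
```

Call:
play_rows([
  [0,0,-0.7],
  [0,0,0],
  [0,0,0],
], yaw=[0,0,0])

```text
t: 10.37
ee_pos: [547.2, 77.3, 94.4]
orientation: [1.998, 2.424, 0.001]
ft_force: [-4.8, -0.6, 12.8]
width: 19.7
grasp_force: 30.0
```

It has contact with the pot floor. I'll relieve the pressure and open part way.

Call:
play_rows([
  [0,0,0.9],
  [0,0,0],
  [0,0,0],
], yaw=[0,0,0])

```text
t: 10.62
ee_pos: [547.2, 77.3, 94.4]
orientation: [1.998, 2.424, 0.001]
ft_force: [-0.2, 0.1, 5.4]
width: 19.4
grasp_force: 30.0
```

Call:
play_rows([
  [0,0,0],
  [0,0,0],
  [0,0,0],
  [0,0,0],
  [0,0,0],
  [0,0,0],
], yaw=[0,0,0,0,0,0], gripper=0.4)

```text
t: 11.12
ee_pos: [546.9, 77.2, 94.0]
orientation: [-1.998, -2.424, 0.0]
ft_force: [-0.3, -0.2, -0.6]
width: 52.4
grasp_force: 0.0
```

Call:
play_rows([
  [0,0,5],
  [0,0,15],
  [0,0,25],
  [0,0,30],
  [0,0,30],
  [0,0,15],
  [0,0,5],
  [0,0,0],
], yaw=[0,0,0,0,0,0,0,0])

```text
t: 11.78
ee_pos: [547.7, 77.3, 220.7]
orientation: [1.997, 2.422, 0.004]
ft_force: [0.5, 0.3, -0.5]
width: 52.4
grasp_force: 0.0
```

Call:
play_rows([
  [-5,20,0],
  [-10,30,0],
  [-10,32,0],
  [-10,32,0],
  [-10,32,0],
  [-10,32,0],
  [-10,30,0],
  [-5,15,0],
], yaw=[2.5,2.5,2.5,2.5,2.5,2.5,2.5,2.5], gripper=1)

```text
t: 12.45
ee_pos: [474.9, 302.6, 217.3]
orientation: [-1.541, -2.736, 0.003]
ft_force: [0.5, 0.7, 0.5]
width: 2.9
grasp_force: 0.0
```

Call:
play_rows([
  [0,0,0],
  [0,0,0],
  [0,0,0],
  [0,0,0],
], yaw=[0,0,0,0])

```text
t: 12.78
ee_pos: [477.0, 299.0, 218.5]
orientation: [-1.549, -2.733, 0.002]
ft_force: [-0.3, 0.7, -0.9]
width: 0.7
grasp_force: 0.0
```

Run:
```python
from h import *
a=shot('top');b=shot('side')
f=lambda p,x,y,w,h:cv2.resize(cv2.cvtColor(p['pixels'],cv2.COLOR_RGB2BGR)[y:y+h,x:x+w],(400,300),interpolation=cv2.INTER_CUBIC)
cv2.imwrite('pics/c4.png',np.hstack([f(a,140,145,140,105),f(b,205,160,120,90)]))
o=ctrl.get_obs();print(o['ee_pos'],o['orientation'],o['qpos'])
P=cloud(a);z=P[...,2]
m=(z>95)&(P[...,0]>485)&(P[...,0]<610)&(P[...,1]>15)&(P[...,1]<140)&(np.hypot(P[...,0]-548,P[...,1]-77)<66)
print(m.sum(),P[m].mean(0) if m.any() else '',P[m].max(0))
```

```text
[477.26827855 299.13860346 218.90808922] [-1.54952991e+00 -2.73268014e+00  8.28794190e-04] [ 5.38810073e-01  3.37925252e-01  1.77107646e+00 -1.38808940e-04
  1.03312999e+00 -2.57036181e-04]
37 [546.70561012  78.03412327 134.66178   ] [556.14547942  88.05033401 142.67599582]
```

View pics/c4.png

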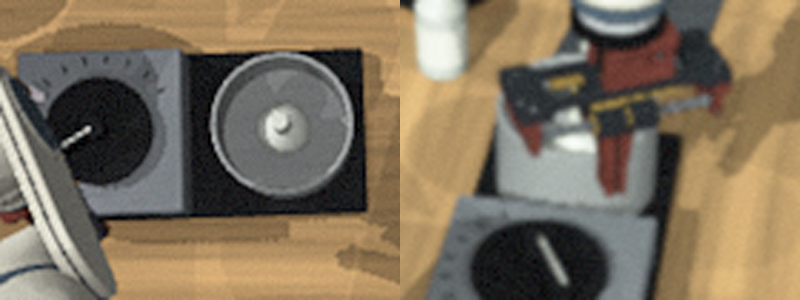

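The ball stands upright in the middle of the pot, at (283,128) in the left panel, with its top at about z=138. Next I'll lower the closed fingers beside the fin.

Call:
play_rows([
  [0,1,-20],
  [0,0,-30],
  [0,0,-30],
  [0,0,-16],
  [0,0,-10],
  [0,0,0],
  [0,0,0],
], yaw=[0,0,0,0,0,0,0])

```text
t: 13.47
ee_pos: [477.4, 301.0, 113.4]
orientation: [-1.548, -2.734, 0.0]
ft_force: [0.3, -0.6, 0.8]
width: 0.4
grasp_force: 0.0
```

Call:
play_rows([
  [6,3.6,0],
  [6,3.6,0],
  [4,2.5,0],
  [0,0,0],
  [0,0,0],
], yaw=[0,0,0,0,0])

```text
t: 13.88
ee_pos: [493.5, 311.3, 113.7]
orientation: [1.547, 2.734, 0.001]
ft_force: [-0.6, -0.0, -0.2]
width: 0.3
grasp_force: 0.0
```

Call:
play_rows([
  [2,1.2,0],
  [2,1.2,0],
  [2,1.2,0],
  [0,0,0],
  [0,0,0],
], yaw=[0,0,0,0,0])

```text
t: 14.3
ee_pos: [499.0, 314.6, 113.1]
orientation: [-1.547, -2.734, 0.0]
ft_force: [0.1, 0.0, -0.8]
width: 0.5
grasp_force: 0.0
```

Call:
play_rows([
  [2.2,1.4,0],
  [2.3,2.6,0],
  [2.4,2.4,0],
  [2.6,2.3,0],
  [2.8,2,0],
  [2.9,1.9,0],
  [3,1.7,0],
  [0,0,0],
], yaw=[-4,-4,-4,-4,-4,-4,-4,0])

```text
t: 14.97
ee_pos: [516.7, 329.0, 112.9]
orientation: [-2.165, -2.276, 0.001]
ft_force: [-1.1, 0.3, 0.2]
width: 0.5
grasp_force: 0.5
```

Call:
play_rows([
  [3.1,1.4,0],
  [3.2,1.2,0],
  [3.3,1,0],
  [3.3,0.8,0],
  [3.4,0.5,0],
  [0,0,0],
  [0,0,0],
], yaw=[-4,-4,-4,-4,-4,0,0])

```text
t: 15.55
ee_pos: [533.3, 333.6, 113.0]
orientation: [2.522, 1.873, -0.0]
ft_force: [0.2, 1.2, 0.5]
width: 0.3
grasp_force: 0.5
```

Run:
```python
from h import *
a=shot('top');b=shot('side')
f=lambda p,x,y,w,h:cv2.resize(cv2.cvtColor(p['pixels'],cv2.COLOR_RGB2BGR)[y:y+h,x:x+w],(400,300),interpolation=cv2.INTER_CUBIC)
cv2.imwrite('pics/c5.png',np.hstack([f(a,140,158,80,60),f(b,205,210,80,60)]))
o=ctrl.get_obs();print(o['ee_pos'],o['orientation'],o['ft_force'])
```

```text
[533.28137942 333.54147288 113.07917177] [ 2.52273522e+00  1.87205314e+00 -3.25781582e-04] [-0.84920762  0.56816547 -0.66012984]
```

View pics/c5.png

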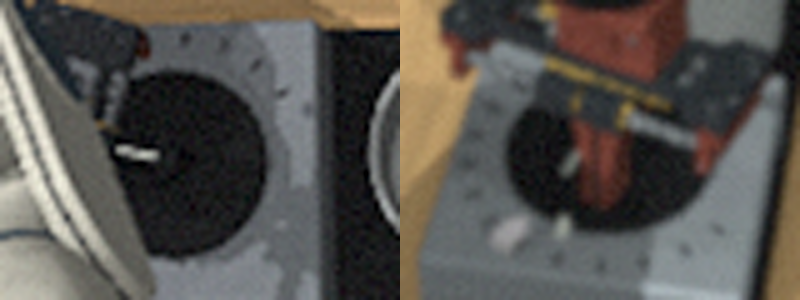

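The side panel shows the pointer nose at about (564,224) and the tab at about (512,233), so part of the turn is left.

Run:
```python
from h import *
b=shot('side')
ax=np.array([539.5,285])
for c,r,z in((237.8,254.8,100),(227.4,256.6,98)):
  q=atz(b,c,r,z)[:2];d=q-ax;print(q,np.hypot(*d),np.degrees(np.arctan2(d[1],d[0])))
print([(l['location'],l['conf'],atz(b,*l['location'],100)) for k in('dial_tip','index_tip') for l in models.landmark_of(b,k)[:2]])
```

```text
[552.4808717  349.33425291] 65.63077881230194 78.5924598638026
[580.52949904 360.42890597] 85.86582351357475 61.45605177296634
[([232.5, 255.6], 0.98, array([566.66027594, 355.49004378, 100.        ])), ([232.6, 253.1], 0.45, array([568.62778313, 345.81719233, 100.        ]))]
```

Call:
play_rows([
  [3.4,0.3,0],
  [3.4,0.1,0],
  [3.4,-0.2,0],
  [0,0,0],
  [0,0,0],
], yaw=[-4,-4,-4,0,0])

```text
t: 16.22
ee_pos: [543.8, 333.8, 113.2]
orientation: [2.705, 1.598, 0.0]
ft_force: [-0.8, 0.3, -0.5]
width: 0.3
grasp_force: 0.3
```

Call:
play_rows([
  [-10,0,0],
  [-10,0,10],
  [-5,-5,35],
  [-5,-10,38],
  [-10,-25,35],
  [-20,-35,10],
  [-20,-36,0],
  [-20,-36,0],
], yaw=[0,0,0,0,0,0,0,0])

```text
t: 16.88
ee_pos: [442.7, 187.4, 240.9]
orientation: [2.704, 1.597, 0.005]
ft_force: [0.8, -1.2, -0.4]
width: 0.7
grasp_force: 0.0
```

```bash
cat > d.py <<'E'
from h import *
import sys
a=shot('top');b=shot('side')
f=lambda p,x,y,w,h:cv2.resize(cv2.cvtColor(p['pixels'],cv2.COLOR_RGB2BGR)[y:y+h,x:x+w],(400,300),interpolation=cv2.INTER_CUBIC)
cv2.imwrite('pics/'+sys.argv[1],np.hstack([f(a,140,158,80,60),f(b,205,215,80,60)]))
print(ctrl.get_obs()['ee_pos'])
for p in(a,b): print([(k,np.round(l['location'],1),round(l['conf'],2),atz(p,*l['location'],100).round(1)) for k in('dial_tip','index_tip','dial_axis') for l in models.landmark_of(p,k)[:2]])
E
python3 d.py c6.png
```

```text
[439.50405459 184.40955988 239.51604859]
[('dial_tip', array([154.9, 186.3]), 0.59, array([554.3, 347.6, 100. ])), ('index_tip', array([150.7, 181.5]), 0.46, array([570. , 361.6, 100. ])), ('dial_axis', array([172.9, 194.5]), 0.75, array([527.3, 288.7, 100. ]))]
[('dial_tip', array([231.9, 252.4]), 0.71, array([571.2, 343.5, 100. ])), ('dial_axis', array([247.4, 237.8]), 0.96, array([539.8, 275.6, 100. ]))]
```

View pics/c6.png

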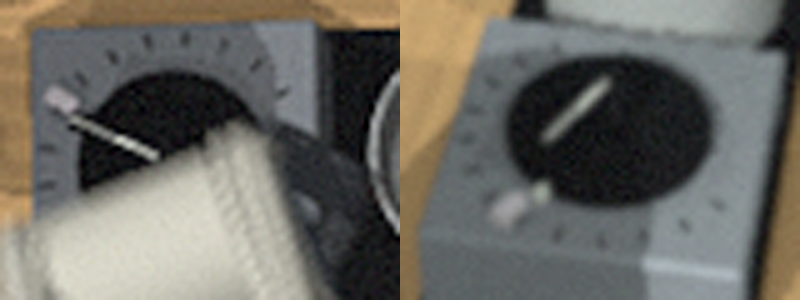

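The pointer nose at right (543,190) is now close to the tab at (510,208). I'll measure the remaining angle.

Run:
```python
from h import *
a=shot('top');b=shot('side')
an=lambda d:np.degrees(np.arctan2(d[1],d[0])).round(1)
for nm,p,l0,l1,n,t in(('top',a,(140+158/5,158+158/5),(140+72/5,158+118/5),None,(140+62/5,158+100/5)),
  ('side',b,(205+210/5,215+80/5),(205+145/5,215+140/5),(205+142/5,215+191/5),(205+109/5,215+208/5))):
  A=atz(p,*l0,137)[:2];B=atz(p,*l1,137)[:2];print(nm,'line',A.round(1),B.round(1),an(B-A),np.hypot(*(B-A)))
  T=atz(p,*t,98)[:2]
  for ax in((539.5,285),(541,284),(539.5,288)): 
    print(ax,'tab',T.round(1),an(T-ax), 'line end',an(B-ax), np.hypot(*(T-ax)).round(1), n and (an(atz(p,*n,100)[:2]-ax),atz(p,*n,100).round(1)))
```

```text
top line [539.3 285.2] [565.  340.1] 64.9 60.53599101921861
(539.5, 285) tab [581.8 356.9] 59.5 line end 65.2 83.4 None
(541, 284) tab [581.8 356.9] 60.8 line end 66.9 83.5 None
(539.5, 288) tab [581.8 356.9] 58.5 line end 64.0 80.8 None
side line [539.  285.2] [565.1 341.1] 65.0 61.59732730957663
(539.5, 285) tab [582.2 360.8] 60.6 line end 65.5 87.0 (np.float64(66.2), array([566.3, 345.7, 100. ]))
(541, 284) tab [582.2 360.8] 61.8 line end 67.1 87.1 (np.float64(67.7), array([566.3, 345.7, 100. ]))
(539.5, 288) tab [582.2 360.8] 59.6 line end 64.3 84.4 (np.float64(65.1), array([566.3, 345.7, 100. ]))
```

The fin points at 65.0° and the tab is at about 60°, so it needs 5° more clockwise.

Call:
play_rows([
  [15,36,0],
  [20,38,0],
  [20,38,0],
  [20,30,0],
  [10,14,-15],
  [0,0,-38],
  [0,0,-38],
  [0,0,-20],
], yaw=[-2.5,-2.5,0,0,0,0,0,0])

```text
t: 18.05
ee_pos: [526.1, 342.0, 123.4]
orientation: [2.772, 1.477, -0.008]
ft_force: [-0.5, -0.4, -0.4]
width: 0.8
grasp_force: 0.0
```

Call:
play_rows([
  [0,0,-12],
  [0,0,0],
  [0,0,0],
  [0,0,0],
], yaw=[0,0,0,0])

```text
t: 18.38
ee_pos: [529.1, 342.9, 117.7]
orientation: [-2.774, -1.475, -0.004]
ft_force: [0.0, -0.2, -0.5]
width: 0.3
grasp_force: 0.0
```

Call:
play_rows([
  [5,-3,-2],
  [5,-3,-1],
  [3,-1.5,0],
  [2,-1,0],
  [0,0,0],
  [0,0,0],
  [0,0,0],
], yaw=[0,0,0,0,0,0,0])

```text
t: 18.97
ee_pos: [543.0, 333.4, 113.3]
orientation: [2.774, 1.475, -0.0]
ft_force: [0.1, 0.3, 0.5]
width: 0.4
grasp_force: 0.0
```

Call:
play_rows([
  [1.5,0,0],
  [1.5,0,0],
  [1.3,-0.2,0],
  [0.7,0,0],
  [0,0,0],
  [0,0,0],
  [0,0,0],
], yaw=[0,0,0,0,0,0,0])

```text
t: 19.55
ee_pos: [547.8, 333.3, 112.9]
orientation: [-2.774, -1.475, 0.001]
ft_force: [-2.7, -0.1, -1.1]
width: 0.5
grasp_force: 1.2
```

Call:
play_rows([
  [-5,3,0],
  [-10,5,0],
  [-5,0,15],
  [0,0,38],
  [0,0,38],
  [-5,-20,30],
  [-20,-35,0],
  [-20,-36,0],
], yaw=[0,0,0,0,0,0,0,0])

```text
t: 20.22
ee_pos: [483.9, 251.4, 236.8]
orientation: [2.772, 1.477, 0.011]
ft_force: [0.5, -1.4, -0.2]
width: 0.7
grasp_force: 0.0
```

Call:
play_rows([
  [-20,-36,0],
  [-20,-36,0],
  [-20,-30,0],
  [-10,-15,0],
  [0,0,0],
  [0,0,0],
  [0,0,0],
  [0,0,0],
], yaw=[0,0,0,0,0,0,0,0])

```text
t: 20.88
ee_pos: [414.1, 134.5, 234.5]
orientation: [2.773, 1.476, 0.002]
ft_force: [0.1, 0.1, -0.1]
width: 0.4
grasp_force: 0.0
```

```bash
python3 d.py c7.png
```

```text
[413.69485658 134.31570776 234.16505248]
[('dial_tip', array([154. , 182.9]), 0.87, array([565.4, 350.8, 100. ])), ('index_tip', array([341.8, 191.9]), 0.72, array([ 533.7, -259.4,  100. ])), ('index_tip', array([154.6, 178.2]), 0.41, array([580.8, 349.2, 100. ])), ('dial_axis', array([174.9, 190.2]), 0.78, array([541.3, 282.4, 100. ])), ('dial_axis', array([239.3, 182.1]), 0.28, array([567. ,  73.5, 100. ]))]
[('dial_tip', array([230.2, 251.4]), 0.58, array([577. , 340.6, 100. ])), ('index_tip', array([279.4, 161.8]), 0.67, array([ 507. , -128.7,  100. ])), ('index_tip', array([230.4, 253.1]), 0.48, array([574.8, 347.1, 100. ])), ('dial_axis', array([246.2, 236.6]), 0.74, array([544.3, 271.4, 100. ]))]
```

View pics/c7.png

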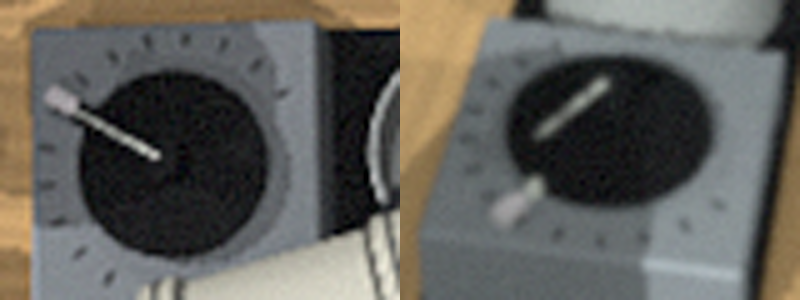

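The pointer nose now runs into the tab, at left (75,110) and right (535,187). I'll fit the line and the tab numerically.

Run:
```python
from h import *
an=lambda d:np.degrees(np.arctan2(d[1],d[0])).round(1)
for nm,c,r0,t0 in(('top','top',(156,181,173,190),(147,174,155,182)),('side','side',(231,230,248,244),(221,251,232,261))):
  p=shot(c);v=p['pixels'].astype(float).min(2)
  x0,y0,x1,y1=r0;w=np.clip(v[y0:y1,x0:x1]-60,0,None);r,cc=np.nonzero(w)
  pts=np.array([atz(p,x0+j,y0+i,137)[:2] for i,j in zip(r,cc)]);ww=w[r,cc]
  m=np.average(pts,0,ww);U,S,V=np.linalg.svd((pts-m).T*ww@(pts-m));u=V[0]*np.sign(V[0][1])
  x0,y0,x1,y1=t0;s=v[y0:y1,x0:x1];w=np.clip(s-135,0,None);r,cc=np.nonzero(w)
  q=np.array([atz(p,x0+j,y0+i,98)[:2] for i,j in zip(r,cc)]);T=np.average(q,0,w[r,cc])
  print(nm,'line mid',m,an(u),len(pts),'tab/nose',T,an(T-(539.3,285.1)),an(T-m),len(q))
```

```text
top line mid [552.77830006 307.22309289] 61.5 40 tab/nose [582.5694628  357.92905477] 59.3 59.6 18
side line mid [554.6701401 306.433452 ] 61.6 58 tab/nose [582.33006262 355.92009199] 58.7 60.8 28
```

The pointer is about 2° (2.4 mm) from the tab, inside the 6 mm tolerance. The arm is clear of everything and the ball was seen standing upright, so I'm handing in.

```bash
python3 -c "
from h import *
print(ticket.close_job())"
```

```text
the job is handed in; nothing more can be done
None
```

I handed the job in: the ball print stands upright and released on the pot's floor, and the dial pointer is about 2° (2.4 mm) short of the index tab, within the 6 mm limit; no verdict came back.

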